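# Dose three grinding cylinders onto the balance

### The job

Pick up the steel cup by its handle and, holding it under the chute of the dispenser, press its wall gently against the bumper so that a grinding cylinder slides off into the cup; let the bumper come right back and press again until exactly three have been caught. None may fall on the table or be handled with the fingers, and the other two stay in the chute. Then stand the cup with its three cylinders upright in the middle of the balance's pan and let go of it, leaving the rack, bottle and beaker where they are.

Things in the scene. Friction and masses are not known exactly. Their poses are not given: they have to be found in the camera images.
- cup: Round straight-walled steel cup, 100 mm outer diameter, 60 mm high, wall 3 mm, floor 4 mm, 200 to 325 g. Origin at the centre of its underside, z up; its handle sticks out along its -x. At the start it stands on the bench, handle roughly towards the robot.
- handle (a point): Grip point on the cup's flat bar handle, 88 mm from the cup's axis and 36 mm above its underside; axes as the cup's. The bar is 12 mm thick (along y), 26 mm high (23 to 49 mm above the underside) and ends 115 mm from the axis. Grip it across its thickness, firmly (80 N or more): the cup hangs out from the grip.
- dispenser: Fixed dispenser: an open steel chute, 30 mm wide, slopes down at 35 degrees along the dispenser's -x (roughly towards the robot) to a lip 140 mm above the bench. Origin on the bench straight below the lip, z up. Foot and post stand behind, from x = +80 mm. A sprung rocker on the chute carries a gate at the lip, two prongs behind the front cylinder and, below the lip, the bumper.
- bumper_zone (a point): Mean rest place of the bumper's front face: 17 mm before the lip (dispenser x = -17 mm), 75 mm above the bench; axes as the dispenser's. The bumper is a black rubber bar, 56 mm long along y, 14 mm thick. Its stem is set anew each time: the true face lies up to 5 mm nearer or farther, unmeasured; feel for it. Push along +x: it swings back 33 mm and down 15 mm to a hard stop.
- catch_zone (a point): Where a cylinder falls: 35 mm before the lip (dispenser x), 85 mm above the bench; axes as the dispenser's. It falls within 25 mm of here, once the cup's wall has pushed the bumper to its stop. Hold the rim 75 to 95 mm above the bench (the sunk gate comes down to 115 mm), handle along the dispenser's -x, cup centred on its y = 0 within 15 mm.
- lip (a point): Middle of the chute's lip, 140 mm above the bench; axes as the dispenser's. The bumper's spring takes 3 to 8 N; 10 to 15 N is surely the stop, over 45 N is too rough. Near the stop the gate lets the front cylinder slide off while the prongs hold the next: one per full press, however long. Draw the cup fully off (40 mm) and wait 0.5 s for the file to slide down before the next press.
- pan (a point): Centre of the upper face of the balance's round steel pan, 130 mm diameter, 68 mm above the bench. Fixed; the balance's white body (190 mm wide, 50 mm high) with its low 34 mm front panel reaches 143 mm to -x and 72 mm to +x of the pan's centre.
- puck0: White ceramic grinding cylinder, 28 mm diameter, 16 mm high, 36 g, origin at the centre of its underside, z its axis. It lies flat in the chute, first (lowest) in the file counted from the lip.
- puck1: White ceramic grinding cylinder, 28 mm diameter, 16 mm high, 36 g, origin at the centre of its underside, z its axis. It lies flat in the chute, second in the file counted from the lip.
- puck2: White ceramic grinding cylinder, 28 mm diameter, 16 mm high, 36 g, origin at the centre of its underside, z its axis. It lies flat in the chute, third in the file counted from the lip.
- puck3: White ceramic grinding cylinder, 28 mm diameter, 16 mm high, 36 g, origin at the centre of its underside, z its axis. It lies flat in the chute, fourth in the file counted from the lip.
- puck4: White ceramic grinding cylinder, 28 mm diameter, 16 mm high, 36 g, origin at the centre of its underside, z its axis. It lies flat in the chute, fifth in the file counted from the lip.
- rack: Bystander: orange tube rack, 100 x 200 x 30 mm, origin under its centre.
- reagent: Bystander: closed amber bottle, 70 mm diameter, 150 mm high.
- beaker: Bystander: clear empty beaker, 66 mm diameter, 90 mm high.
Not all that is in view belongs to the job. Leave any purple or yellow look-alike of the cup alone.

How it is judged:
By the outcome, as a careful person would: the job done as asked, in the order asked, and still so for the second after the job is handed in, with the robot touching nothing.
It also fails if it takes over 67 s, if anything falls off the work surface, if the arm or the gripper's body presses on something with over 40 N, if the wrist force passes 120 N, or if a joint passes its speed limit or range.

### The arm

A 6-joint arm with a two-finger parallel gripper is mounted at the origin on the work surface. World frame = base frame: x ahead of the robot, y to its left, z up, the work surface at z = 0. Lengths are in mm, angles in rad, forces in N, time in s.
With the tool pointing down it reaches from about 275 to 1000 mm from the base axis. Payload 8.4 kg.
Tool frame: the origin (TCP) lies midway between the tips of the shut fingers; the grasp point (between the pads) lies 19 mm behind it; z points along the fingers, y is the direction in which the jaws open and shut (so a half turn about z gives the same grasp; the last joint's range is limited). The gripper opens to 85 mm and grips with 20 to 120 N. Pads are 22 mm wide; open, the fingers measure 114 mm over their backs; the gripper's body (76 mm by 85 mm) begins 54 mm behind the grasp point. The pads swing forward as they close: fully open they stand 13 mm farther back than shut.
Start: joints at [-1.142, 0.353, 1.633, -0, 1.155, -0.002], TCP at [260.998, -567.898, 231.281] pointing down, gripper open.
Joint ranges: [-2.63, 2.63], [-0.92, 2.1], [0.06, 2.66], [-1.3, 4.44], [0, 2.69], [-3.02, 3.02]. Speed limits (rad/s): [2.22, 2.22, 2.79, 3.14, 3.14, 3.14].

### API

Orientations are given as [roll, pitch, yaw] about the fixed x, y, z axes, in that order (R = Rz(yaw) Ry(pitch) Rx(roll)).
In Python, from rig import * gives the robot as it stands.
- The arm moves only by the tool play_rows, never from a script. Its argument "moves" is a list of rows, each a list of 3 entries, a list of its own where there are three numbers: the shift along the tool's x, y, z in m, then the turn, a rotation vector about the tool's x, y, z in rad, then the opening in per cent of the stroke, from 0 (shut) to 100 (fully open). In form: [[[x, y, z], [rx, ry, rz], fingers], ...]. A call has 1 to 20 rows; each row shifts and turns the commanded pose from where the row before left it, along the tool's axes as they then stand; what a row does not reach is not made up. A row lasts 1/10 s, in which the tool goes at most 50 mm and 8.59 degrees, less where a joint would pass 70% of its speed; a pose out of reach is approached as far as the arm can. A call is refused whole if a number of a shift passes 0.05 or a number of a turn 0.15, either way. A call with a gripper value outside its range is refused whole. The fingers move at their own pace and stop on an object; "squeeze" is the grip in N (left out, the last holds). Time passes only in rows, so rows that do not move let the fingers close. It gives the time, the measured TCP pose, the force and the opening at its end, in the units of the state.
- sense(): the state, without advancing time (a new reading comes with each control period).
- grab_frame(name): name is "side" or "top"; returns a dict with "pixels" (384x512x3 uint8, red, green, blue), "intrinsics" (3x3 intrinsics, pixels), "distortion" ([k1, k2, p1, p2, k3] as OpenCV has them; the pictures are not rectified), "R" (3x3) and "t" (3): a world point X has camera coordinates R X + t. Camera axes: x right, y down, z forward; pixel columns grow to the right and rows downward; lengths in mm; the calibration is good to about 2 mm. A picture is of the moment at which its call begins. There is no depth.
- sign_off(): hands the job in, once; it reports no verdict.
The state is a dict: "clock": time; "qpos": joint angles; "qvel": joint speeds; "joint_efforts": joint torques, N m; "eef_pos": TCP position; "tcp_rot": TCP orientation; "contact_force": force on the tool from outside, world axes, zero at the start; "wrist_torque": the same for the moment, N m; "opening": opening from 0.0 (shut) to 1.0 (fully open).
Only numpy, scipy, OpenCV 4.12 (cv2) and the standard library are available. Lean on these libraries where they do the work, as an engineer would, in place of code of your own. Each camera call takes 0.05 s, during which the arm holds its last target. There are 200 camera calls.

## Working session

There is one attempt and no reset: what is moved stays moved. The work goes in short steps, Python scripts to look and compute and a tool call to move; the robot and the scene stay as the last step left them, time stands still between calls to the robot, and variables do not carry over. Pictures are saved under pics/ and viewed, about 8 in all and at most 12, crops included, and the job is handed in when it is done.

Besides the shell and the picture viewer there is one more tool, called after "Request:" by a JSON object that holds its "api" and its "payload", one argument or row to a line. play_rows: Moves the arm, as the interface text tells. Its arguments: {"type":"object","properties":{"moves":{"type":"array"},"squeeze":{"type":"number"}},"required":["moves"]}

```bash
mkdir -p pics; ls; python3 - <<'E'
from rig import *
import cv2
s=sense();print({k:s[k] for k in("clock","eef_pos","tcp_rot","contact_force","opening")})
for n in("side","top"):
    f=grab_frame(n);cv2.imwrite(f"pics/{n}0.png",f["pixels"][:,:,::-1])
    print(n,f["intrinsics"],f["distortion"],f["R"],f["t"])
E
```

```text
pics
{'clock': 0.0, 'eef_pos': array([ 260.79480434, -567.4660368 ,  230.55149687]), 'tcp_rot': array([-3.14020060e+00, -4.31459850e-06,  4.30747145e-01]), 'contact_force': array([ 0.14689523,  0.0544363 , -0.05731105]), 'opening': 1.0043015100400887}
side [[454.23949107   0.         260.70625032]
 [  0.         454.23949107 186.49876958]
 [  0.           0.           1.        ]] [-0.10791175  0.          0.          0.          0.        ] [[ 0.70605148 -0.70789619  0.01934641]
 [-0.53077641 -0.54708316 -0.64728388]
 [ 0.46879389  0.44674713 -0.76200347]] [-388.9565539   352.20325562 1264.35223184]
top [[396.7662726    0.         259.05466305]
 [  0.         396.7662726  189.64728706]
 [  0.           0.           1.        ]] [0.01668531 0.         0.         0.         0.        ] [[-0.01461957 -0.99963317 -0.02279904]
 [-0.98586171  0.01821714 -0.16656776]
 [ 0.16692199  0.02004155 -0.98576639]] [   9.77583743  514.08518789 1177.78120952]
```

View pics/side0.png

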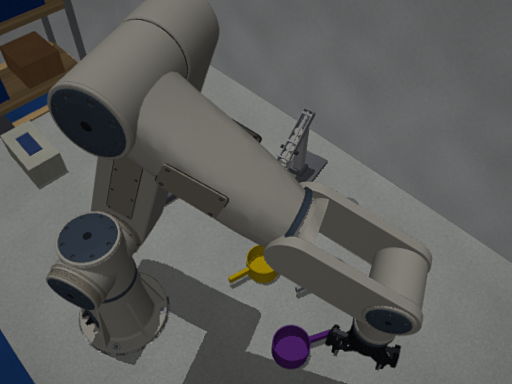

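View pics/top0.png

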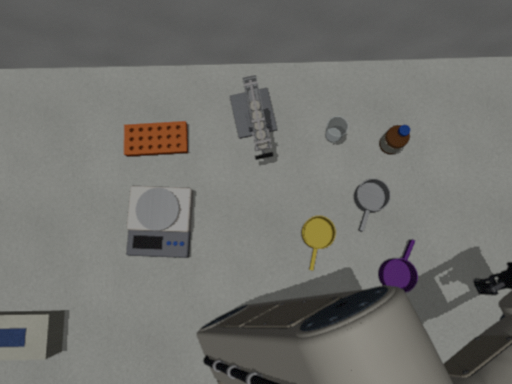

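The top view shows three cups: yellow (318,233), purple (398,275) and grey steel (371,196) with its handle towards (363,230). The steel one fits the description. The dispenser lip is near (264,157), the balance pan at (158,209). Next I'll confirm this in an enlarged crop and measure.

```bash
cat > h.py <<'E'
from rig import *
import cv2, numpy as np
def frame(n,save=None):
    f=grab_frame(n); 
    if save: cv2.imwrite(f"pics/{save}.png",f["pixels"][:,:,::-1])
    return f
def plane(f,uv,z):
    p=cv2.undistortPoints(np.float64(uv).reshape(-1,1,2),np.array(f["intrinsics"]),np.array(f["distortion"])).reshape(-1,2)
    d=np.c_[p,np.ones(len(p))]@np.array(f["R"]); C=-np.array(f["R"]).T@np.array(f["t"])
    return C+d*((z-C[2])/d[:,2])[:,None]
def proj(f,X):
    return cv2.projectPoints(np.float64(X).reshape(-1,3),cv2.Rodrigues(np.array(f["R"]))[0],np.float64(f["t"]),np.array(f["intrinsics"]),np.array(f["distortion"]))[0].reshape(-1,2)
E
python3 - <<'E'
from h import *
f=frame("top")
im=f["pixels"][:,:,::-1].copy()
a=cv2.resize(im[165:245,325:405],(400,400),interpolation=3)
b=cv2.resize(im[70:170,220:320],(400,400),interpolation=3)
cv2.imwrite("pics/c1.png",np.hstack([a,b]))
for n,uv,z in(("cup rim",(371,196),60),("handle end",(363,230),49),("lip",(264,157),140),("bumper",(264,156),75),("chute top",(250,77),240),("pan",(158,209),68),("rack",(156,138),30),("foot",[(231,93),(270,90),(277,130),(238,137)],5)):
    print(n,plane(f,uv,z).round(0).tolist())
E
```

```text
cup rim [[486.0, -335.0, 60.0]]
handle end [[385.0, -308.0, 49.0]]
lip [[593.0, -16.0, 140.0]]
bumper [[612.0, -16.0, 75.0]]
chute top [[790.0, 17.0, 240.0]]
pan [[457.0, 305.0, 68.0]]
rack [[690.0, 329.0, 30.0]]
foot [[847.0, 90.0, 5.0], [854.0, -39.0, 5.0], [716.0, -59.0, 5.0], [695.0, 68.0, 5.0]]
```

View pics/c1.png

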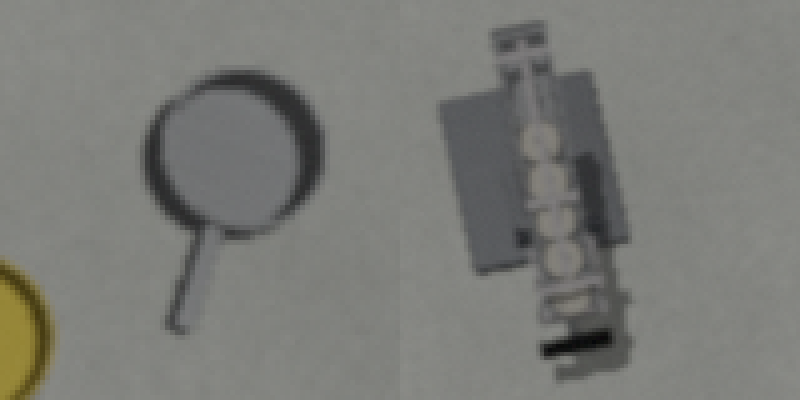

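The crop confirms the cup is grey steel with its bar handle running down-left, ending near crop (180,330). The file holds four bright pucks and a front one behind the gate, and the black bumper runs crop (541,351)–(612,337). Next come finer numbers.

```bash
python3 - <<'E'
from h import *
f=frame("top"); im=f["pixels"].astype(int)
c=lambda u,v:(325+u/5-.4,165+v/5-.4)
print("rim c",plane(f,c(242,151),60).round(1),"base c",plane(f,c(219,159),0).round(1))
print("handle top end",plane(f,[c(175,328),c(190,331)],49).round(1).tolist(), plane(f,[c(205,232),c(222,236)],49).round(1).tolist())
# bumper: black mask
m=np.zeros(im.shape[:2],np.uint8); m[145:165,245:285]=(im.max(2)<35)[145:165,245:285]
ys,xs=np.nonzero(m); r=cv2.minAreaRect(np.float32(np.c_[xs,ys])); print("bump",len(xs),r)
box=cv2.boxPoints(r); print(plane(f,box,82).round(1).tolist())
# pan circle
g=cv2.cvtColor(f["pixels"],cv2.COLOR_RGB2GRAY)
h=cv2.HoughCircles(cv2.resize(g[180:240,120:200],None,fx=4,fy=4,interpolation=3),3,1,50,param1=80,param2=20,minRadius=70,maxRadius=110)
if h is None: h=cv2.HoughCircles(cv2.resize(g[180:240,120:200],None,fx=4,fy=4,interpolation=3),cv2.HOUGH_GRADIENT,1,50,param1=80,param2=20,minRadius=70,maxRadius=110)
for u,v,rr in h[0]: print("pan",u/4+120-.4,v/4+180-.4,rr/4,plane(f,(u/4+119.6,v/4+179.6),68).round(1))
# pucks: bright
p=(im.min(2)>135); m=np.zeros_like(g); m[95:145,245:275]=p[95:145,245:275]
n,l,st,ce=cv2.connectedComponentsWithStats(m)
print([(a[4],b.round(1).tolist()) for a,b in zip(st[1:],ce[1:])], im[105,255],im[135,261])
k=lambda u,v:(220+(u-400)/4-.4,70+v/4-.4)
print("pucks(hand)",[ (plane(f,k(u,v),z).round(0)).tolist() for u,v,z in((562,259,185),(555,221,205),(547,181,225),(541,142,245))])
E
```

```text
rim c [[ 489.3 -341.1   60. ]] base c [[ 493.5 -342.5    0. ]]
handle top end [[384.7, -297.7, 49.0], [382.8, -306.5, 49.0]] [[442.0, -318.9, 49.0], [439.4, -328.9, 49.0]]
bump 48 ((263.9808044433594, 155.4038543701172), (3.1378581523895264, 16.277639389038086), 78.69007110595703)
[[612.6, 9.1, 82.0], [621.5, -39.3, 82.0], [611.9, -41.0, 82.0], [603.0, 7.4, 82.0]]
pan 156.975 206.975 23.45 [[462.8 308.5  68. ]]
pan 169.975 208.975 22.325 [[456.1 269.1  68. ]]
[] [122 120 119] [121 120 118]
pucks(hand) [[[646.0, -7.0, 185.0]], [[667.0, -3.0, 205.0]], [[688.0, 2.0, 225.0]], [[708.0, 5.0, 245.0]]]
```

Request:
{"api": "play_rows", "payload": {
  "moves": [
    [[0,0,0],[0,0,0.13],100],
    [[0,0,0],[0,0,0.13],100],
    [[0,0,0],[0,0,0.13],100],
    [[0,0,0],[0,0,0.13],100],
    [[0,0,0],[0,0,0.13],100],
    [[0,0,0],[0,0,0.14],100],
    [[0.004,-0.024,0.01],[0,0,0],100],
    [[0.004,-0.024,0.01],[0,0,0],100],
    [[0.004,-0.024,0.01],[0,0,0],100],
    [[0.004,-0.024,0.01],[0,0,0],100],
    [[0.004,-0.024,0.01],[0,0,0],100],
    [[0.004,-0.024,0.01],[0,0,0],100],
    [[0.004,-0.024,0.01],[0,0,0],100],
    [[0.004,-0.024,0.01],[0,0,0],100],
    [[0.004,-0.024,0.01],[0,0,0],100],
    [[0.004,-0.024,0.01],[0,0,0],100],
    [[0.004,-0.024,0.01],[0,0,0],100],
    [[0.004,-0.028,0.01],[0,0,0],100],
    [[0,0,0],[0,0,0],100],
    [[0,0,0],[0,0,0],100]
  ],
  "squeeze": 110
}}

```text
clock: 2.2
eef_pos: [408.6, -311.1, 111.2]
tcp_rot: [3.142, 0.001, -0.358]
contact_force: [1.1, -0.6, 0.3]
opening: 1.002
```

```bash
python3 - <<'E'
from h import *
s=sense();print(s["clock"],s["eef_pos"],s["tcp_rot"],s["qpos"])
t=frame("top");d=frame("side")
im=t["pixels"][:,:,::-1]; a=cv2.resize(im[160:240,325:405],(400,400),interpolation=3)
P=[(408.6,-311,49),(491,-342,60)]
uv=proj(d,P);print(uv,proj(t,P))
u,v=uv.mean(0).astype(int); u0,v0=max(0,u-60),max(0,v-60)
b=d["pixels"][v0:v0+120,u0:u0+120,::-1]
print("side crop origin",u0,v0)
cv2.imwrite("pics/c2.png",np.hstack([a,cv2.resize(b,(400,400),interpolation=3)]))
E
```

```text
2.2 [ 408.64843059 -311.10147869  111.16088625] [ 3.14154806e+00  5.34524979e-04 -3.57589823e-01] [-6.53478126e-01  3.37113448e-01  1.97295157e+00 -2.68527019e-04
  8.32025947e-01  1.27508888e+00]
[[303.27821328 283.1024322 ]
 [330.70266478 270.03690759]] [[363.60968432 222.13527229]
 [373.25052173 194.24127879]]
side crop origin 256 216
```

View pics/c2.png

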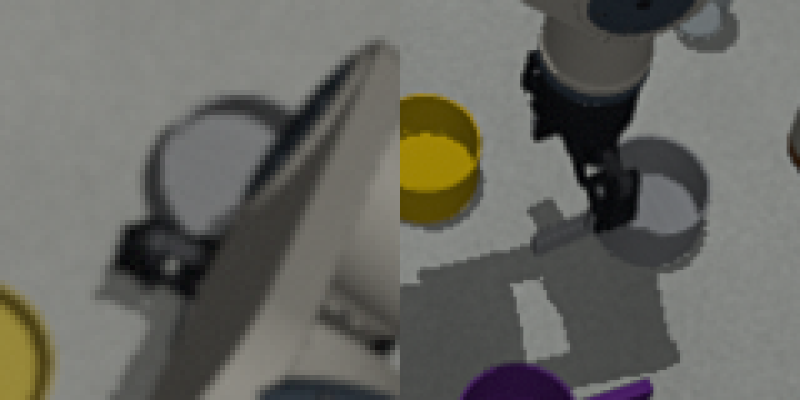

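The side view puts the steel rim centre at about (331,270), matching the prediction from the top-view estimate, and the fingers sit over the handle. Descending.

Request:
{"api": "play_rows", "payload": {
  "moves": [
    [[0,0,0.012],[0,0,0],100],
    [[0,0,0.012],[0,0,0],100],
    [[0,0,0.012],[0,0,0],100],
    [[0,0,0.012],[0,0,0],100],
    [[0,0,0.012],[0,0,0],100],
    [[0,0,0.012],[0,0,0],100],
    [[0,0,0.011],[0,0,0],100],
    [[0,0,0.01],[0,0,0],100],
    [[0,0,0],[0,0,0],100],
    [[0,0,0],[0,0,0],0],
    [[0,0,0],[0,0,0],0],
    [[0,0,0],[0,0,0],0],
    [[0,0,0],[0,0,0],0],
    [[0,0,0],[0,0,0],0],
    [[0,0,0],[0,0,0],0],
    [[0,0,0],[0,0,0],0],
    [[0,0,0],[0,0,0],0],
    [[0,0,0],[0,0,0],0],
    [[0,0,0],[0,0,0],0]
  ],
  "squeeze": 110
}}

```text
clock: 4.2
eef_pos: [408.8, -311.6, 18.7]
tcp_rot: [3.141, -0.001, -0.359]
contact_force: [-1.4, -0.9, 5.1]
opening: 0.124
```

Request:
{"api": "play_rows", "payload": {
  "moves": [
    [[0,0,-0.004],[0,0,0],0],
    [[0,0,-0.008],[0,0,0],0],
    [[0,0,-0.014],[0,0,0],0],
    [[0,0,-0.018],[0,0,0],0],
    [[0,0,-0.018],[0,0,0],0],
    [[0,0,-0.018],[0,0,0],0],
    [[0,0,-0.016],[0,0,0],0],
    [[0,0,-0.01],[0,0,0],0],
    [[0,0,-0.004],[0,0,-0.03],0],
    [[0,0,0],[0,0,-0.07],0],
    [[0,0,0],[0,0,-0.09],0],
    [[0,0,0],[0,0,-0.09],0],
    [[0,0,0],[0,0,-0.09],0],
    [[0,0,0],[0,0,-0.08],0],
    [[0,0,0],[0,0,-0.05],0],
    [[0,0,0],[0,0,-0.03],0],
    [[0,0,0],[0,0,0],0],
    [[0,0,0],[0,0,0],0]
  ]
}}

```text
clock: 6.0
eef_pos: [408.4, -311.3, 128.1]
tcp_rot: [-3.141, 0.0, 0.17]
contact_force: [0.0, -0.4, -3.2]
opening: 0.125
```

Request:
{"api": "play_rows", "payload": {
  "moves": [
    [[0.002,-0.008,0],[0,0,0],0],
    [[0.004,-0.016,0],[0,0,0],0],
    [[0.005,-0.023,0],[0,0,0],0],
    [[0.006,-0.026,0],[0,0,0],0],
    [[0.006,-0.026,0],[0,0,0],0],
    [[0.006,-0.026,0],[0,0,0],0],
    [[0.006,-0.026,0],[0,0,0],0],
    [[0.006,-0.026,0],[0,0,0],0],
    [[0.005,-0.026,0],[0,0,0],0],
    [[0.005,-0.024,0],[0,0,0],0],
    [[0.003,-0.016,0],[0,0,0],0],
    [[0.002,-0.009,0],[0,0,0],0],
    [[0.001,-0.005,0],[0,0,0],0],
    [[0,0,0],[0,0,0],0],
    [[0,0,0],[0,0,0],0]
  ]
}}

```text
clock: 7.5
eef_pos: [421.0, -48.7, 128.3]
tcp_rot: [3.141, 0.0, 0.171]
contact_force: [0.7, 0.2, -1.4]
opening: 0.117
```

```bash
python3 - <<'E'
from h import *
s=sense();print(s["clock"],s["eef_pos"],s["tcp_rot"],s["contact_force"],s["wrist_torque"])
t=frame("top");d=frame("side")
im=t["pixels"][:,:,::-1]; a=cv2.resize(im[90:240,210:310],(400,600),interpolation=3)
P=[(606,-16,75),(507.5,-33,170),(622.7,-13,140)]
uv=proj(d,P);print(uv,proj(t,P))
u,v=uv.mean(0).astype(int); u0,v0=max(0,u-50),max(0,v-75)
b=d["pixels"][v0:v0+150,u0:u0+100,::-1]
print("side crop origin",u0,v0)
cv2.imwrite("pics/c3.png",np.hstack([a,cv2.resize(b,(400,600),interpolation=3)]))
E
```

```text
7.5 [421.04555439 -48.70928698 128.30616152] [3.14147527e+00 1.26612033e-06 1.70717383e-01] [ 0.69160396  0.15582228 -1.35463662] [-0.03797813  0.25618439 -0.03381114]
[[276.52382424 183.67107731]
 [259.37296964 183.43805355]
 [280.39747203 167.05724723]] [[264.06157053 157.9827536 ]
 [270.46504441 184.15128462]
 [262.69028913 146.83187815]]
side crop origin 222 103
```

View pics/c3.png

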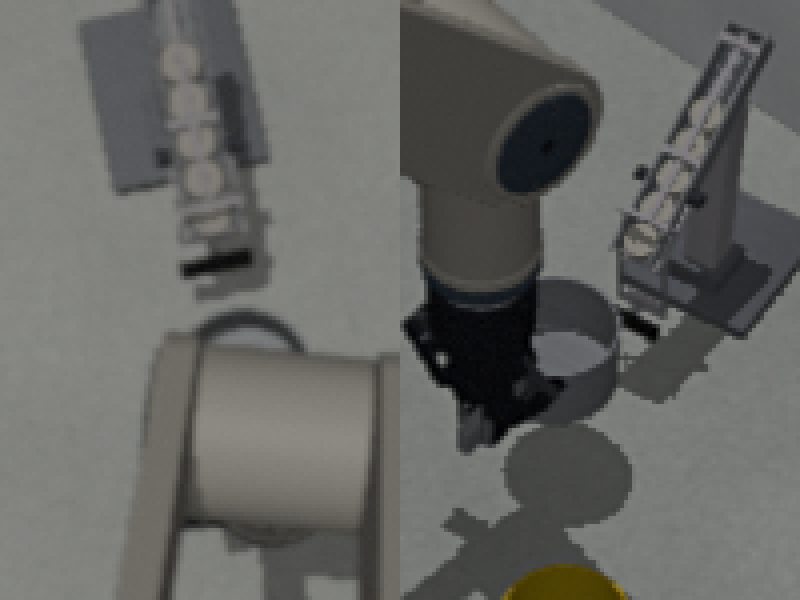

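The top crop shows the cup rim in front of the black bumper (px ~(264,155)), five pucks in file. The side crop shows the cup level and the bumper's right end at px (287,186), which agrees with my bumper estimate within about 3 mm. Next I lower the cup and make a cautious approach.

Request:
{"api": "play_rows", "payload": {
  "moves": [
    [[0,0.002,0.005],[0,0,0],0],
    [[0,0,0.01],[0,0,0],0],
    [[0,0,0.014],[0,0,0],0],
    [[0,0,0.014],[0,0,0],0],
    [[0,0,0.014],[0,0,0],0],
    [[0,0,0.012],[0,0,0],0],
    [[0,0,0.01],[0,0,0],0],
    [[0,0,0.005],[0,0,0],0],
    [[0.006,0,0],[0,0,0],0],
    [[0.006,0,0],[0,0,0],0],
    [[0.006,0,0],[0,0,0],0],
    [[0.006,0,0],[0,0,0],0],
    [[0.004,0,0],[0,0,0],0],
    [[0.002,0,0],[0,0,0],0],
    [[0,0,0],[0,0,0],0],
    [[0,0,0],[0,0,0],0]
  ]
}}

```text
clock: 9.2
eef_pos: [450.7, -45.3, 44.2]
tcp_rot: [-3.142, 0.0, 0.171]
contact_force: [0.4, 0.9, -1.7]
opening: 0.121
```

Request:
{"api": "play_rows", "payload": {
  "moves": [
    [[0.004,0,0],[0,0,0],0],
    [[0.004,0,0],[0,0,0],0],
    [[0.004,0,0],[0,0,0],0],
    [[0.004,0,0],[0,0,0],0],
    [[0,0,0],[0,0,0],0]
  ]
}}

```text
clock: 9.7
eef_pos: [467.6, -42.6, 44.3]
tcp_rot: [3.141, -0.001, 0.171]
contact_force: [-0.1, -0.2, -2.3]
opening: 0.123
```

Request:
{"api": "play_rows", "payload": {
  "moves": [
    [[0.003,0,0],[0,0,0],0],
    [[0.003,0,0],[0,0,0],0],
    [[0,0,0],[0,0,0],0],
    [[0,0,0],[0,0,0],0]
  ]
}}

```text
clock: 10.1
eef_pos: [471.7, -41.6, 43.9]
tcp_rot: [-3.141, 0.002, 0.171]
contact_force: [-3.6, -0.5, -3.0]
opening: 0.118
```

Request:
{"api": "play_rows", "payload": {
  "moves": [
    [[0.003,0,0],[0,0,0],0],
    [[0.003,0,0],[0,0,0],0],
    [[0,0,0],[0,0,0],0],
    [[0,0,0],[0,0,0],0]
  ]
}}

```text
clock: 10.5
eef_pos: [478.6, -40.5, 44.2]
tcp_rot: [-3.142, 0.0, 0.171]
contact_force: [-3.9, -1.7, -4.4]
opening: 0.122
```

Contact was at TCP x ≈ 470, as predicted. Pushing on towards the stop.

Request:
{"api": "play_rows", "payload": {
  "moves": [
    [[0.004,0,0],[0,0,0],0],
    [[0.004,0,0],[0,0,0],0],
    [[0.004,0,0],[0,0,0],0],
    [[0.004,0,0],[0,0,0],0],
    [[0.002,0,0],[0,0,0],0],
    [[0,0,0],[0,0,0],0]
  ]
}}

```text
clock: 11.1
eef_pos: [496.4, -37.5, 44.3]
tcp_rot: [-3.142, 0.0, 0.171]
contact_force: [-5.4, -0.3, -3.3]
opening: 0.125
```

Request:
{"api": "play_rows", "payload": {
  "moves": [
    [[0.002,0,0],[0,0,0],0],
    [[0.002,0,0],[0,0,0],0],
    [[0,0,0],[0,0,0],0]
  ]
}}

```text
clock: 11.4
eef_pos: [500.2, -36.8, 44.3]
tcp_rot: [-3.142, 0.0, 0.171]
contact_force: [-4.8, -0.7, -3.6]
opening: 0.117
```

Request:
{"api": "play_rows", "payload": {
  "moves": [
    [[0.001,0,0],[0,0,0],0],
    [[0.001,0,0],[0,0,0],0],
    [[0,0,0],[0,0,0],0]
  ]
}}

```text
clock: 11.7
eef_pos: [501.9, -36.5, 44.3]
tcp_rot: [-3.142, 0.0, 0.171]
contact_force: [-5.9, -1.6, -2.6]
opening: 0.12
```

Request:
{"api": "play_rows", "payload": {
  "moves": [
    [[0.001,0,0],[0,0,0],0],
    [[0.001,0,0],[0,0,0],0],
    [[0,0,0],[0,0,0],0]
  ]
}}

```text
clock: 12.0
eef_pos: [503.8, -36.2, 44.2]
tcp_rot: [-3.141, 0.001, 0.171]
contact_force: [-4.9, -1.1, -3.9]
opening: 0.12
```

Request:
{"api": "play_rows", "payload": {
  "moves": [
    [[0.001,0,0],[0,0,0],0],
    [[0,0,0],[0,0,0],0]
  ]
}}

```text
clock: 12.2
eef_pos: [504.6, -36.0, 44.2]
tcp_rot: [-3.141, 0.001, 0.171]
contact_force: [-6.5, -1.5, -3.4]
opening: 0.117
```

Request:
{"api": "play_rows", "payload": {
  "moves": [
    [[0.001,0,0],[0,0,0],0],
    [[0.001,0,0],[0,0,0],0],
    [[0,0,0],[0,0,0],0]
  ]
}}

```text
clock: 12.5
eef_pos: [504.7, -35.8, 43.8]
tcp_rot: [-3.141, 0.004, 0.171]
contact_force: [-11.4, -2.3, -0.7]
opening: 0.118
```

Request:
{"api": "play_rows", "payload": {
  "moves": [
    [[0.001,0,0],[0,0,0],0],
    [[0,0,0],[0,0,0],0]
  ]
}}

```text
clock: 12.7
eef_pos: [504.7, -35.7, 43.6]
tcp_rot: [-3.141, 0.006, 0.171]
contact_force: [-14.0, -4.0, 0.6]
opening: 0.122
```

Request:
{"api": "play_rows", "payload": {
  "moves": [
    [[0,0,0],[0,0,0],0],
    [[0,0,0],[0,0,0],0],
    [[0,0,0],[0,0,0],0],
    [[0,0,0],[0,0,0],0]
  ]
}}

```text
clock: 13.1
eef_pos: [504.8, -35.7, 43.6]
tcp_rot: [-3.141, 0.006, 0.171]
contact_force: [-14.1, -3.8, -0.2]
opening: 0.122
```

```bash
cat > look.py <<'E'
from h import *
import sys
s=sense();print(s["clock"],s["eef_pos"].round(1),s["contact_force"].round(1),s["wrist_torque"].round(2))
t=frame("top");d=frame("side")
a=cv2.resize(t["pixels"][90:190,220:300,::-1],(400,500),interpolation=3)
b=cv2.resize(d["pixels"][100:225,230:330,::-1],(400,500),interpolation=3)
cv2.imwrite(f"pics/{sys.argv[1]}.png",cv2.convertScaleAbs(np.hstack([a,b]),alpha=1.3))
E
python3 look.py c4
```

```text
13.1 [504.8 -35.7  43.6] [-14.1  -3.8  -0.2] [-0.53  1.92 -0.03]
```

View pics/c4.png

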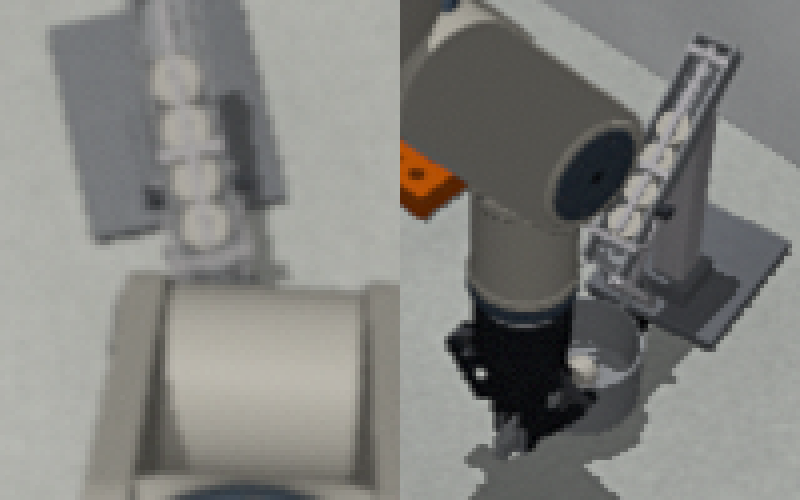

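One cylinder is in the cup (right crop (585,370)) and four remain in the chute. Drawing back 52 mm, waiting, then checking before the next press.

Request:
{"api": "play_rows", "payload": {
  "moves": [
    [[-0.004,0,0],[0,0,0],0],
    [[-0.008,0,0],[0,0,0],0],
    [[-0.009,0,0],[0,0,0],0],
    [[-0.009,0,0],[0,0,0],0],
    [[-0.009,0,0],[0,0,0],0],
    [[-0.008,0,0],[0,0,0],0],
    [[-0.005,0,0],[0,0,0],0],
    [[0,0,0],[0,0,0],0],
    [[0,0,0],[0,0,0],0],
    [[0,0,0],[0,0,0],0],
    [[0,0,0],[0,0,0],0],
    [[0,0,0],[0,0,0],0],
    [[0,0,0],[0,0,0],0],
    [[0,0,0],[0,0,0],0],
    [[0,0,0],[0,0,0],0],
    [[0,0,0],[0,0,0],0]
  ]
}}

```text
clock: 14.8
eef_pos: [456.9, -44.3, 44.3]
tcp_rot: [-3.142, 0.0, 0.171]
contact_force: [0.3, -0.1, -2.9]
opening: 0.123
```

Request:
{"api": "play_rows", "payload": {
  "moves": [
    [[0.005,0,0],[0,0,0],0],
    [[0.006,0,0],[0,0,0],0],
    [[0.005,0,0],[0,0,0],0],
    [[0.004,0,0],[0,0,0],0],
    [[0.004,0,0],[0,0,0],0],
    [[0.004,0,0],[0,0,0],0],
    [[0.004,0,0],[0,0,0],0],
    [[0.004,0,0],[0,0,0],0],
    [[0.004,0,0],[0,0,0],0],
    [[0.004,0,0],[0,0,0],0],
    [[0.003,0,0],[0,0,0],0],
    [[0.002,0,0],[0,0,0],0],
    [[0.001,0,0],[0,0,0],0],
    [[0.001,0,0],[0,0,0],0],
    [[0.001,0,0],[0,0,0],0],
    [[0,0,0],[0,0,0],0],
    [[0,0,0],[0,0,0],0],
    [[0,0,0],[0,0,0],0],
    [[0,0,0],[0,0,0],0],
    [[0,0,0],[0,0,0],0]
  ]
}}

```text
clock: 16.8
eef_pos: [504.7, -35.6, 43.4]
tcp_rot: [-3.14, 0.007, 0.171]
contact_force: [-12.2, -3.0, -0.7]
opening: 0.122
```

```bash
python3 look.py c5
```

```text
16.8 [504.7 -35.6  43.4] [-12.2  -3.   -0.7] [-0.43  1.73 -0.02]
```

View pics/c5.png

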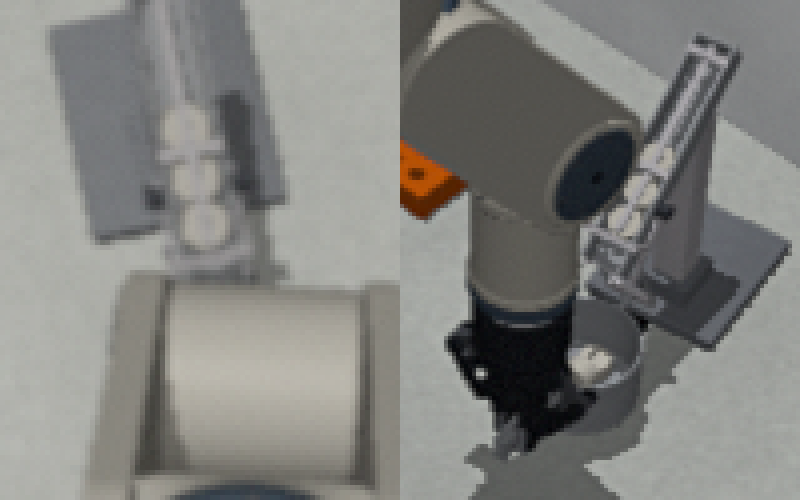

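Three remain in the chute and two are in the cup (right crop (590,365)). Same cycle once more.

Request:
{"api": "play_rows", "payload": {
  "moves": [
    [[-0.004,0,0],[0,0,0],0],
    [[-0.008,0,0],[0,0,0],0],
    [[-0.009,0,0],[0,0,0],0],
    [[-0.009,0,0],[0,0,0],0],
    [[-0.009,0,0],[0,0,0],0],
    [[-0.008,0,0],[0,0,0],0],
    [[-0.005,0,0],[0,0,0],0],
    [[0,0,0],[0,0,0],0],
    [[0,0,0],[0,0,0],0],
    [[0,0,0],[0,0,0],0],
    [[0,0,0],[0,0,0],0],
    [[0,0,0],[0,0,0],0],
    [[0,0,0],[0,0,0],0],
    [[0,0,0],[0,0,0],0],
    [[0,0,0],[0,0,0],0],
    [[0,0,0],[0,0,0],0]
  ]
}}

```text
clock: 18.5
eef_pos: [456.9, -44.3, 44.3]
tcp_rot: [-3.142, 0.0, 0.171]
contact_force: [-0.3, -0.3, -4.0]
opening: 0.125
```

Request:
{"api": "play_rows", "payload": {
  "moves": [
    [[0.005,0,0],[0,0,0],0],
    [[0.006,0,0],[0,0,0],0],
    [[0.005,0,0],[0,0,0],0],
    [[0.004,0,0],[0,0,0],0],
    [[0.004,0,0],[0,0,0],0],
    [[0.004,0,0],[0,0,0],0],
    [[0.004,0,0],[0,0,0],0],
    [[0.004,0,0],[0,0,0],0],
    [[0.004,0,0],[0,0,0],0],
    [[0.004,0,0],[0,0,0],0],
    [[0.003,0,0],[0,0,0],0],
    [[0.002,0,0],[0,0,0],0],
    [[0.001,0,0],[0,0,0],0],
    [[0.001,0,0],[0,0,0],0],
    [[0.001,0,0],[0,0,0],0],
    [[0,0,0],[0,0,0],0],
    [[0,0,0],[0,0,0],0],
    [[0,0,0],[0,0,0],0],
    [[0,0,0],[0,0,0],0],
    [[0,0,0],[0,0,0],0]
  ]
}}

```text
clock: 20.5
eef_pos: [504.7, -35.5, 43.4]
tcp_rot: [-3.14, 0.007, 0.171]
contact_force: [-13.9, -3.8, -0.4]
opening: 0.118
```

```bash
python3 look.py c6
```

```text
20.5 [504.7 -35.5  43.4] [-13.9  -3.8  -0.4] [-0.47  1.9  -0.01]
```

View pics/c6.png

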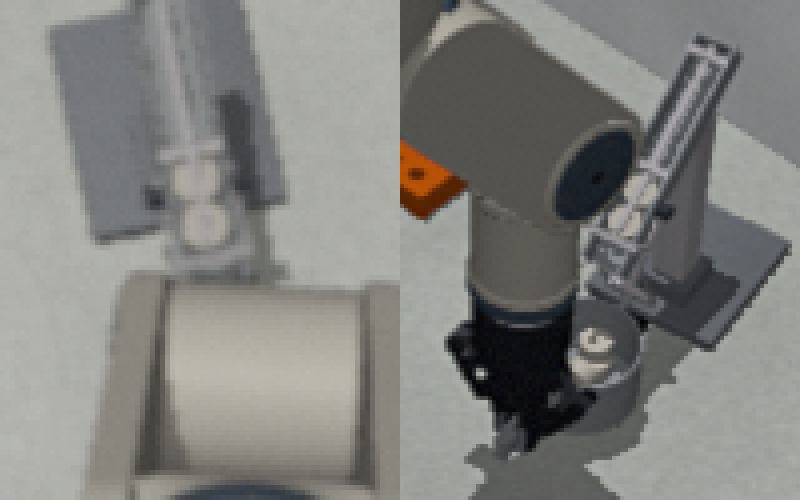

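Three cylinders are in the cup and two stay in the chute. Backing off, lifting, and measuring the pan.

Request:
{"api": "play_rows", "payload": {
  "moves": [
    [[-0.004,0,0],[0,0,0],0],
    [[-0.008,0,0],[0,0,0],0],
    [[-0.009,0,0],[0,0,0],0],
    [[-0.009,0,0],[0,0,0],0],
    [[-0.009,0,0],[0,0,0],0],
    [[-0.009,0,0],[0,0,0],0],
    [[-0.012,0,0],[0,0,0],0],
    [[-0.014,0,-0.004],[0,0,0],0],
    [[-0.014,0,-0.008],[0,0,0],0],
    [[-0.012,0,-0.012],[0,0,0],0],
    [[-0.008,0,-0.014],[0,0,0],0],
    [[-0.004,0,-0.014],[0,0,0],0],
    [[0,0,-0.014],[0,0,0],0],
    [[0,0,-0.014],[0,0,0],0],
    [[0,0,-0.014],[0,0,0],0],
    [[0,0,-0.012],[0,0,0],0],
    [[0,0,-0.008],[0,0,0],0],
    [[0,0,-0.004],[0,0,0],0],
    [[0,0,0],[0,0,0],0],
    [[0,0,0],[0,0,0],0]
  ]
}}

```text
clock: 22.6
eef_pos: [397.4, -54.5, 161.9]
tcp_rot: [-3.141, 0.001, 0.171]
contact_force: [-0.4, 0.2, -3.3]
opening: 0.124
```

```bash
python3 - <<'E'
from h import *
s=sense();print(s["clock"],s["eef_pos"].round(1),s["tcp_rot"].round(3),s["contact_force"].round(1),s["wrist_torque"].round(2))
t=frame("top");d=frame("side")
a=cv2.resize(t["pixels"][170:270,110:210,::-1],(400,400),interpolation=3)
b=cv2.resize(d["pixels"][120:220,200:300,::-1],(400,400),interpolation=3)
cv2.imwrite("pics/c7.png",cv2.convertScaleAbs(np.hstack([a,b]),alpha=1.3))
hsv=cv2.cvtColor(t["pixels"],cv2.COLOR_RGB2HSV)
for r in range(185,235,6): print(r,t["pixels"][r,126:196:3].max(1))
C=np.array([460,306,68]);print(proj(t,C),proj(d,C))
E
```

```text
22.6 [397.4 -54.5 161.9] [-3.141e+00  1.000e-03  1.710e-01] [-0.4  0.2 -3.3] [-0.02  0.27  0.02]
185 [130 132 119 119 120 126 128 128 131 128 127 127 126 129 129 131 129 131
 129 131 131 131 132 130]
191 [132 123 148 148 148 148 144 124 121 121 123 123 124 124 126 134 148 148
 148 148 148 141  65  93]
197 [131 134 148 148 147 122 122 122 122 122 123 123 124 124 124 125 119 132
 149 148 148 128  62 110]
203 [130 138 148 146 121 123 123 121 122 122 122 122 123 124 126 125 125 111
 143 148 149 126  64 108]
209 [129 144 148 137 121 123 123 123 123 123 123 124 124 124 125 125 125 124
 105 149 148 111  67 126]
215 [126 147 147 145 121 123 123 122 123 123 123 123 126 125 126 127 127 101
 146 148 148 102  71 128]
221 [127 148 148 148 142 123 124 123 122 123 124 126 127 125 126 127  97 132
 148 149 148  78  78 127]
227 [130 147 147 148 149 149 142 128 124 125 125 127 128 120 108 143 148 148
 148 148 147  70  81 128]
233 [129  85  87  89  88  87  89  89  88  88  90  89  88  87  86  88  88  88
  89  88  88  49 108 132]
[[157.76511673 207.8950228 ]] [[179.90085727 156.60903509]]
```

View pics/c7.png

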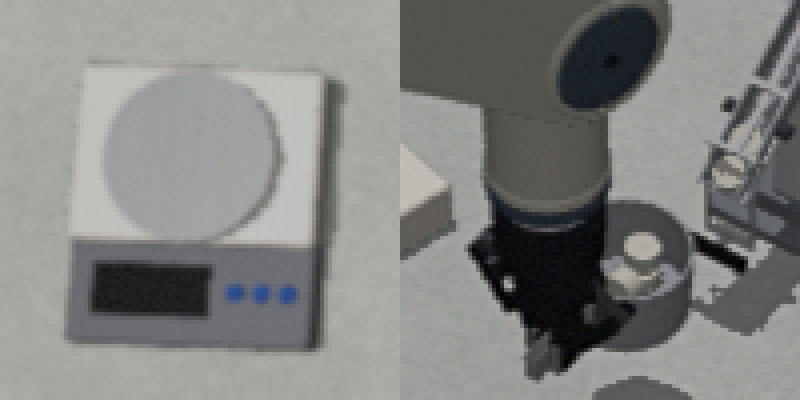

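The pan circle's centre is at crop (190,155), i.e. px (157.1,208.4) → (459,308), with radius 21.4 px against 21.7 expected. The cup holds the three cylinders well inside the rim. Moving over the pan.

Request:
{"api": "play_rows", "payload": {
  "moves": [
    [[0.001,-0.006,0],[0,0,0],0],
    [[0.002,-0.012,0],[0,0,0],0],
    [[0.002,-0.018,0],[0,0,0],0],
    [[0.002,-0.022,0],[0,0,0],0],
    [[0.002,-0.024,0],[0,0,0],0],
    [[0.002,-0.024,0],[0,0,0],0],
    [[0.002,-0.024,0],[0,0,0],0],
    [[0.002,-0.024,0],[0,0,0],0],
    [[0.002,-0.024,0],[0,0,0],0],
    [[0.002,-0.024,0],[0,0,0],0],
    [[0.002,-0.024,0],[0,0,0],0],
    [[0.002,-0.024,0],[0,0,0],0],
    [[0.002,-0.024,0],[0,0,0],0],
    [[0.002,-0.022,0],[0,0,0],0],
    [[0.002,-0.018,0],[0,0,0],0],
    [[0.002,-0.014,0],[0,0,0],0],
    [[0.001,-0.01,0],[0,0,0],0],
    [[0.001,-0.006,0],[0,0,0],0],
    [[0.001,-0.003,0],[0,0,0],0],
    [[0,0,0],[0,0,0],0]
  ]
}}

```text
clock: 24.7
eef_pos: [372.4, 293.2, 162.2]
tcp_rot: [3.141, 0.0, 0.171]
contact_force: [-0.4, -0.8, -4.3]
opening: 0.12
```

Request:
{"api": "play_rows", "payload": {
  "moves": [
    [[0,0,0.005],[0,0,0],0],
    [[0,0,0.01],[0,0,0],0],
    [[0,0,0.01],[0,0,0],0],
    [[0,0,0.01],[0,0,0],0],
    [[0,0,0.01],[0,0,0],0],
    [[0,0,0.01],[0,0,0],0],
    [[0,0,0.005],[0,0,0],0],
    [[0,0,0],[0,0,0],0],
    [[0,0,0],[0,0,0],0]
  ]
}}

```text
clock: 25.6
eef_pos: [372.4, 293.3, 102.3]
tcp_rot: [-3.142, -0.0, 0.171]
contact_force: [-0.8, 0.3, -2.9]
opening: 0.116
```

```bash
python3 - <<'E'
from h import *
s=sense();print(s["clock"],s["eef_pos"].round(1),s["tcp_rot"].round(3),s["contact_force"].round(1),s["wrist_torque"].round(2))
t=frame("top");d=frame("side")
a=cv2.resize(t["pixels"][160:260,110:210,::-1],(400,400),interpolation=3)
b=cv2.resize(d["pixels"][100:200,130:230,::-1],(400,400),interpolation=3)
cv2.imwrite("pics/c8.png",cv2.convertScaleAbs(np.hstack([a,b]),alpha=1.3))
p=s["eef_pos"];c=p+88*np.array([np.cos(.171),np.sin(.171),0]);c[2]=p[2]+41.3
print(c,proj(t,c),proj(d,c))
E
```

```text
25.6 [372.4 293.3 102.3] [-3.142 -0.     0.171] [-0.8  0.3 -2.9] [-0.04  0.33 -0.02]
[459.13931086 308.32341737 143.62875071] [[149.55727754 204.95958248]] [[176.6881287  140.58869893]]
```

View pics/c8.png

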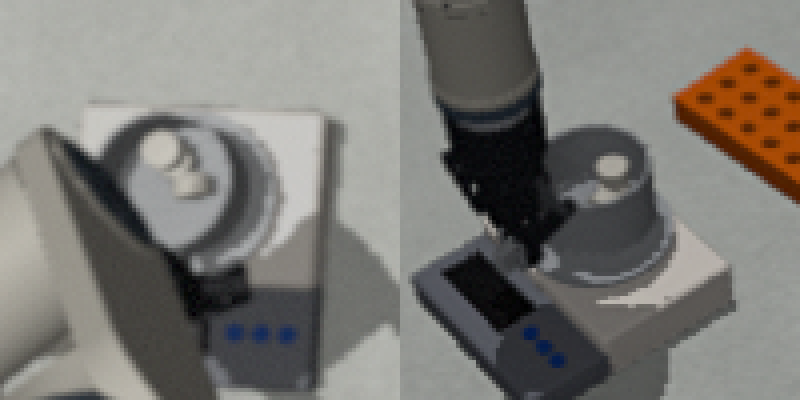

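Seen from above, the cup overlaps the pan as predicted. In the side view the far rim looks ~3 px low, so the cup may sag slightly. I'll feel for contact.

Request:
{"api": "play_rows", "payload": {
  "moves": [
    [[0,0,0.004],[0,0,0],0],
    [[0,0,0.003],[0,0,0],0],
    [[0,0,0.002],[0,0,0],0],
    [[0,0,0],[0,0,0],0],
    [[0,0,0],[0,0,0],0]
  ]
}}

```text
clock: 26.2
eef_pos: [372.3, 293.2, 93.2]
tcp_rot: [3.142, 0.0, 0.171]
contact_force: [-0.1, 0.4, -3.0]
opening: 0.126
```

Request:
{"api": "play_rows", "payload": {
  "moves": [
    [[0,0,0.001],[0,0,0],0],
    [[0,0,0.001],[0,0,0],0],
    [[0,0,0.001],[0,0,0],0],
    [[0,0,0],[0,0,0],0]
  ]
}}

```text
clock: 26.6
eef_pos: [372.2, 293.2, 90.1]
tcp_rot: [3.142, 0.0, 0.171]
contact_force: [-0.3, -0.1, -2.8]
opening: 0.117
```

Request:
{"api": "play_rows", "payload": {
  "moves": [
    [[0,0,0.001],[0,0,0],0],
    [[0,0,0.001],[0,0,0],0],
    [[0,0,0],[0,0,0],0]
  ]
}}

```text
clock: 26.9
eef_pos: [372.2, 293.2, 88.1]
tcp_rot: [3.141, 0.0, 0.171]
contact_force: [0.2, 0.5, -4.3]
opening: 0.123
```

No early contact, so there is no real sag. Continuing in 1 mm steps.

Request:
{"api": "play_rows", "payload": {
  "moves": [
    [[0,0,0.001],[0,0,0],0],
    [[0,0,0],[0,0,0],0],
    [[0,0,0],[0,0,0],0]
  ]
}}

```text
clock: 27.2
eef_pos: [372.3, 293.3, 87.3]
tcp_rot: [-3.142, -0.0, 0.171]
contact_force: [-0.7, 0.3, -2.2]
opening: 0.119
```

Request:
{"api": "play_rows", "payload": {
  "moves": [
    [[0,0,0.001],[0,0,0],0],
    [[0,0,0],[0,0,0],0],
    [[0,0,0],[0,0,0],0]
  ]
}}

```text
clock: 27.5
eef_pos: [372.3, 293.3, 86.8]
tcp_rot: [-3.141, -0.0, 0.171]
contact_force: [-1.9, -1.3, 5.7]
opening: 0.118
```

Contact at 86.8 mm, as expected. Releasing gradually, then up.

Request:
{"api": "play_rows", "payload": {
  "moves": [
    [[0,0,0],[0,0,0],16],
    [[0,0,0],[0,0,0],20],
    [[0,0,0],[0,0,0],30],
    [[0,0,0],[0,0,0],45],
    [[0,0,0],[0,0,0],60],
    [[0,0,0],[0,0,0],60],
    [[0,0,0],[0,0,0],60],
    [[0,0,-0.004],[0,0,0],60],
    [[0,0,-0.01],[0,0,0],60],
    [[0,0,-0.015],[0,0,0],60],
    [[0,0,-0.02],[0,0,0],60],
    [[0,0,-0.025],[0,0,0],60],
    [[0,0,-0.025],[0,0,0],60],
    [[-0.01,0,-0.025],[0,0,0],60],
    [[-0.02,0,-0.02],[0,0,0],60],
    [[-0.02,0.02,0],[0,0,0],60],
    [[-0.01,0.04,0],[0,0,0],60],
    [[0,0.04,0],[0,0,0],60],
    [[0,0.04,0],[0,0,0],60],
    [[0,0.03,0],[0,0,0],60]
  ]
}}

```text
clock: 29.5
eef_pos: [341.9, 113.8, 231.2]
tcp_rot: [3.142, -0.001, 0.171]
contact_force: [1.3, 0.5, 0.1]
opening: 0.598
```

Request:
{"api": "play_rows", "payload": {
  "moves": [
    [[0,0.04,0],[0,0,0],60],
    [[0,0.04,0],[0,0,0],60],
    [[0,0.04,0],[0,0,0],60],
    [[0,0.04,0],[0,0,0],60],
    [[0,0.02,0],[0,0,0],60],
    [[0,0,0],[0,0,0],60],
    [[0,0,0],[0,0,0],60]
  ]
}}

```text
clock: 30.2
eef_pos: [372.5, -61.9, 230.7]
tcp_rot: [-3.141, -0.0, 0.169]
contact_force: [0.0, 0.1, 0.8]
opening: 0.604
```

```bash
python3 - <<'E'
from h import *
s=sense();print(s["clock"],s["eef_pos"].round(1),s["contact_force"].round(1))
t=frame("top");d=frame("side")
a=cv2.resize(t["pixels"][60:270,110:420,::-1],(500,339),interpolation=3)
a2=cv2.resize(t["pixels"][175:245,120:190,::-1],(261,261),interpolation=3)
b=cv2.resize(d["pixels"][100:200,130:230,::-1],(300,300),interpolation=3)
o=np.zeros((600,800,3),np.uint8);o[:339,:500]=a;o[339:,:261]=a2;o[:300,500:]=b
b2=cv2.resize(d["pixels"][90:200,240:360,::-1],(284,260),interpolation=3);o[339:599,500:784]=b2
cv2.imwrite("pics/c9.png",cv2.convertScaleAbs(o,alpha=1.3))
print(proj(t,[(459,308,128),(459,308,68)]),proj(d,[(459,308,128)]))
E
```

```text
30.2 [372.5 -61.9 230.7] [0.  0.1 0.8]
[[151.28421782 205.70915668]
 [157.09225537 208.23747557]] [[177.26602229 144.01702715]]
```

View pics/c9.png

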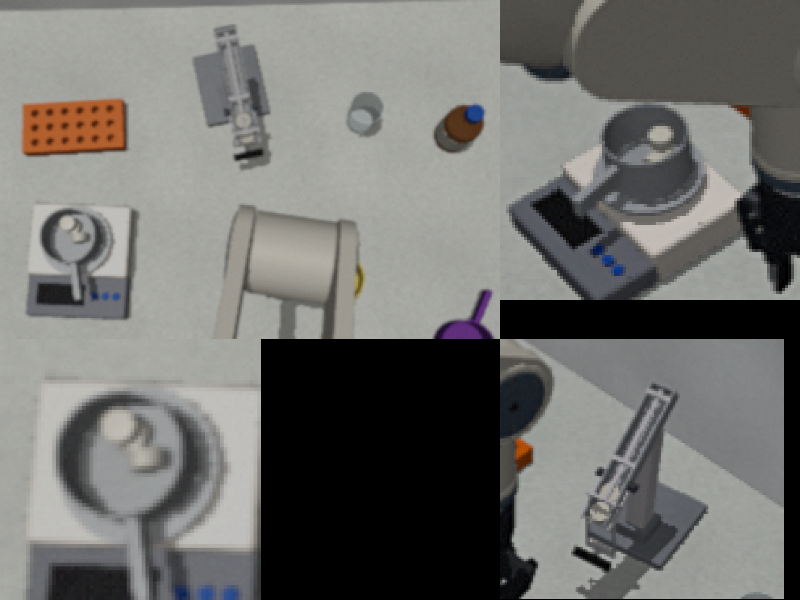

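The cup stands upright, its rim centre within ~4 mm of the pan's centre, with its cylinders inside. The chute still holds two, the table is clear, and the rack, beaker and bottle are unmoved. Handing in.

```bash
python3 -c "
from rig import *
print(sign_off(), sense()['clock'])"
```

```text
the job is handed in; nothing more can be done
the job is handed in; nothing more can be done
```

I gripped the steel cup by its handle and pressed the bumper to its stop three times, with a full 52 mm draw-back between presses. The cup now stands on the balance's pan with its three cylinders, and I let go of it. The job was handed in at about 30 s of the 67 s allowed.

- **Catching:** the pressing force read 12 to 14 N along x at the stop, 15 N or less in all. The chute went from five cylinders to four, three and then two, and I saw none on the table.
- **Placing:** the cup met the pan at the expected height (tool at 86.8 mm). After release it stood upright, about 3 to 4 mm off the pan's centre, and the rack, bottle and beaker had not moved.
- **Unclear:** in the last picture the cylinders in the cup lie partly on one another. I could see only two clearly and part of the third, so three rests mainly on the chute count. One side view had shown the rim about 3 px lower than expected, but lowering the cup found no early contact, so it was not tilted.

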